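Seat the hold-down frame on the twin pins of the stub loading base

TASK

Take the long dark grey hold-down frame by its bridge handle and hang it on the two upright pins of the black stub loading base, one pin through each round end hole, lowered until it lies flat on the base before you let go. The shorter frame does not fit these pins: leave it where it lies.

Things in the scene. Friction and masses are not known exactly. Their poses are not given: they have to be found in the camera images.
- long_frame: The long frame: dark grey metal plate 80 (x) x 194 (y) x 8 mm, about 0.28 kg. Origin: centre of its underside, z up. 28 mm through holes at x = 0, y = +-75 mm; between them a 48 x 86 mm window bridged by a handle bar along y: 14 mm wide (x), 116 mm long, 32 to 44 mm above the underside, on end legs. Pinch mid-bar from above, closing along x. Same after a half turn.
- short_frame: The short frame, a bystander: like the long one (80 mm wide, 8 mm thick, 28 mm holes, bar 44 mm high) but only 144 mm long (y), holes at y = +-50 mm, bar 66 mm long. Origin: centre of its underside, y along its length. Too short for the pins; it stays where it lies.
- pin_base: Black slab 90 (x) x 200 (y) x 14 mm, fixed. Origin: centre of its underside, z up. Two upright 12 mm steel pins at x = 0, y = +-75 mm rise to 54 mm above the origin, the last 13 mm tapering to 3 mm. Between them two white stubs, 26 mm wide, 11 mm high, fixed on the slab at y = +-17 mm, which the frame's window clears. The seated frame's underside lies on the slab's top, 14 mm above the origin.

How it is judged:
By the outcome, as a careful person would: the job done as asked, in the order asked, and still so for the second after the job is handed in, with the robot touching nothing.
It also fails if it takes over 43 s, if anything falls off the work surface, if the arm or the gripper's body presses on something with over 40 N, if the wrist force passes 120 N, or if a joint passes its speed limit or range.

ROBOT

A 6-joint arm with a two-finger parallel gripper is mounted at the origin on a cart in front of the work surface, level with it; the furniture and walls round the work are solid. World frame = base frame: x ahead of the robot, y to its left, z up, the work surface at z = 0. Lengths are in mm, angles in rad, forces in N, time in s.
With the tool pointing down it reaches from about 300 to 775 mm from the base axis. Payload 14.6 kg.
Tool frame: the origin (TCP) lies midway between the tips of the shut fingers; the grasp point (between the pads) lies 19 mm behind it; z points along the fingers, y is the line along which they close (so a half turn about z gives the same grasp; the last joint's range is limited). The gripper opens to 85 mm and grips with 20 to 120 N. Pads are 22 mm wide; open, the fingers measure 114 mm over their backs; the gripper's body (76 mm by 85 mm) begins 54 mm behind the grasp point. The pads swing forward as they close: fully open they stand 13 mm farther back than shut.
Start: joints at [-1.256, 0.3, 1.521, -0, 1.321, -0.067], TCP at [204.918, -510.39, 196.481] pointing down, gripper open.
Joint ranges: [-3.03, 3.03], [-0.79, 2.21], [0.23, 2.52], [-1.04, 4.18], [0, 3.07], [-2.55, 2.55]. Speed limits (rad/s): [2.22, 2.22, 2.57, 3.14, 3.14, 3.14].

INTERFACE

Orientations are given as a unit quaternion [x, y, z, w].
In Python, from workcell import r, jaws, inverse_kinematics, cams, workorder, get_time, get_joint_pos, get_qd, get_joint_efforts, get_position, get_tcp_rot, get_ft_force, get_wrist_torque, get_width, get_grip_force gives the robot as it stands. Calls block until the motion is done:
- r.movep(position, orientation): joint-space move of the TCP to a pose.
- r.servo_line(position, speed=150, rotation=None): straight line of the TCP; rotation=None keeps the orientation; speed is the mean speed in mm/s.
- r.move_j(angles): joint-space move.
- jaws.command_gripper(opening, force=None): finger opening in mm; force is the grip in N (None keeps the last); returns when the fingers have stopped.
- r.wait(seconds).
- inverse_kinematics(position, orientation): joint angles nearest the present ones, or None.
- cams.capture(name): name is "scene" or "top" or "wrist"; returns a dict with "frame" (480x640x3 uint8, red, green, blue), "fov_y" (degrees; the focal length in pixels is half the picture's height over the tangent of half this angle, whatever the lens; pixels are square), "cx", "cy" (the principal point, pixels), "R" (3x3) and "t" (3): a world point X has camera coordinates R X + t; the wrist camera has in their place "mount" (4x4, takes a point from camera to tool coordinates, whose origin is the TCP and whose axes are the flange's). Camera axes: x right, y down, z forward; pixel columns grow to the right and rows downward; lengths in mm; the calibration is good to about 2 mm. A picture is of the moment at which its call begins: read the wrist's pose just before it. There is no depth.
A pose or a line that the arm cannot do raises r.IKError and nothing moves.
- workorder.finish_job(): hands the job in; it is judged then, once.
Readings, each from a call of its own:
- get_time(): time.
- get_joint_pos(): joint angles.
- get_qd(): joint speeds.
- get_joint_efforts(): joint torques, N m.
- get_position(): TCP position.
- get_tcp_rot(): TCP orientation.
- get_ft_force(): force on the tool from outside, world axes, zero at the start.
- get_wrist_torque(): the same for the moment, N m.
- get_width(): finger opening in mm.
- get_grip_force(): force on a finger pad.
Only numpy, scipy, OpenCV 4.12 (cv2) and the standard library are available. Lean on these libraries where they do the work, as an engineer would, in place of code of your own. Each camera call takes 0.05 s, during which the arm holds its last target. There are 200 camera calls.

## Working session

There is one attempt and no reset: what is moved stays moved. The work goes in short steps, each a Python script; the robot and the scene stay as the last script left them, time stands still between calls to the robot, and variables do not carry over. Pictures are saved under pics/ and viewed, at most 13 in all, crops included, and the job is handed in when it is done.

```bash
mkdir -p pics; python3 - <<'E'
from workcell import *
import cv2,pickle
d={}
for n in("scene","top"):
    c=cams.capture(n);d[n]=c;cv2.imwrite(f"pics/{n}0.png",c["frame"][:,:,::-1])
    print(n,c["fov_y"],c["cx"],c["cy"],c["R"],c["t"],[k for k in c if k!="frame"])
pickle.dump(d,open("d0.pkl","wb"))
print(get_tcp_rot(),get_time(),get_ft_force())
E
```

```text
scene 51.03912612726437 317.3694025856937 239.67922915562156 [[-0.73932489 -0.67332823  0.00527262]
 [-0.39133976  0.42329862 -0.81711166]
 [ 0.54795246 -0.60617438 -0.57645531]] [378.89692502 196.91018538 782.5388669 ] ['fov_y', 'cx', 'cy', 'R', 't']
top 43.08095448341639 321.50541634843324 241.73918125503934 [[ 0.01128105 -0.99991294 -0.0068448 ]
 [-0.99280008 -0.01038393 -0.11933219]
 [ 0.11925072  0.00814171 -0.99283079]] [  46.24837444  479.85310957 1122.59148931] ['fov_y', 'cx', 'cy', 'R', 't']
[ 9.81835268e-01  1.89734552e-01 -7.97230167e-05 -5.47809156e-04] 0.1 [ 0.23812073 -0.12491655 -0.09287597]
```

View pics/top0.png

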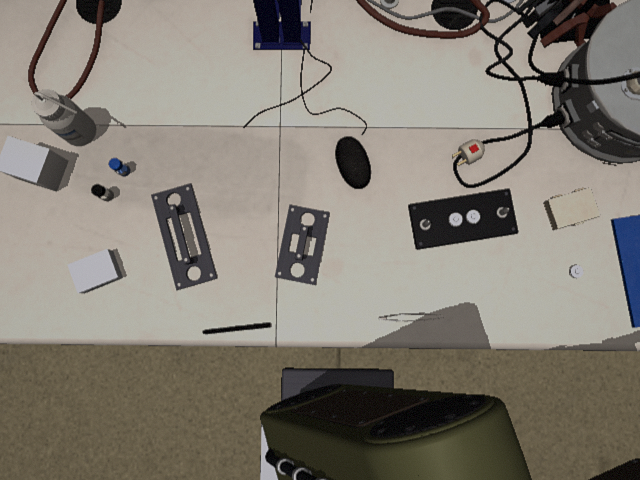

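View pics/scene0.png

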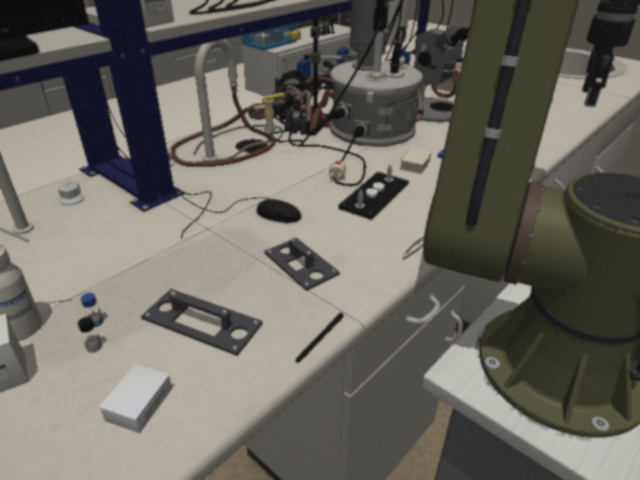

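The top view shows the long frame at about (184,236), the short frame at (302,244), and the base at (464,219) with pins near (426,225) and (503,212). The scene view agrees, with the base pins at about (361,198) and (390,172).

```bash
cat > h.py <<'E'
import numpy as np,cv2
def ray(c,uv):
    f=240/np.tan(np.radians(c["fov_y"]/2)); uv=np.atleast_2d(uv).astype(float)
    d=np.c_[(uv[:,0]-c["cx"])/f,(uv[:,1]-c["cy"])/f,np.ones(len(uv))]@c["R"]
    return -c["R"].T@c["t"],d
def cast(c,uv,z):
    o,d=ray(c,uv); return (o+d*((z-o[2])/d[:,2])[:,None])[:,:2]
def proj(c,X):
    f=240/np.tan(np.radians(c["fov_y"]/2)); p=np.atleast_2d(X)@c["R"].T+c["t"]
    return np.c_[f*p[:,0]/p[:,2]+c["cx"],f*p[:,1]/p[:,2]+c["cy"]]
def comp(c,seed,thr):
    g=cv2.cvtColor(c["frame"],cv2.COLOR_RGB2GRAY)
    m=cv2.morphologyEx((g<thr).astype(np.uint8),cv2.MORPH_OPEN,np.ones((2,2)))
    n,l,s,_=cv2.connectedComponentsWithStats(m)
    i=min(range(1,n),key=lambda i:1e9 if s[i,4]<300 else np.hypot(s[i,0]+s[i,2]/2-seed[0],s[i,1]+s[i,3]/2-seed[1]))
    return (l==i).astype(np.uint8)
def rect(c,seed,z,thr):
    m=comp(c,seed,thr)
    cs,h=cv2.findContours(m,cv2.RETR_CCOMP,cv2.CHAIN_APPROX_NONE)
    k=max(range(len(cs)),key=lambda k:cv2.contourArea(cs[k]))
    P=cast(c,cs[k][:,0],z).astype(np.float32)
    (ct,sz,a)=cv2.minAreaRect(P); b=cv2.boxPoints((ct,sz,a))
    e=[b[1]-b[0],b[2]-b[1]]; L=max(e,key=np.linalg.norm); ang=np.arctan2(L[1],L[0])%np.pi
    holes=[]
    for q,hh in zip(cs,h[0]):
        if hh[3]==k and cv2.contourArea(q)>20:
            M=cv2.moments(q); uv=(M["m10"]/M["m00"],M["m01"]/M["m00"]); holes.append((np.round(uv,1),cv2.contourArea(q),cast(c,uv,z)[0].round(1)))
    return np.array(ct),sz,ang,holes
E
python3 - <<'E'
from h import *
import pickle
d=pickle.load(open("d0.pkl","rb"))
for n,sd in(("top",dict(long=(184,236,8),short=(302,244,8),base=(464,219,14))),("scene",dict(long=(202,320,8),base=(374,193,14)))):
  for k,(u,v,z) in sd.items():
    for thr in (90,110):
      ct,sz,a,h=rect(d[n],(u,v),z,thr); print(n,k,thr,ct.round(1),np.round(sz,1),round(np.degrees(a),2))
    for x in h: print("   ",*x)
T=d["top"]
for uv in((426,225),(503,212)): print(cast(T,uv,50))
t=np.vstack([d["top"]["frame"][170:300,130:240],])
def up(n,a,b,c,e,s): return cv2.resize(d[n]["frame"][b:e,a:c],None,fx=s,fy=s,interpolation=cv2.INTER_CUBIC)
A=up("top",400,180,530,260,5); B=up("scene",330,150,430,225,5)
B=cv2.copyMakeBorder(B,0,0,0,A.shape[1]-B.shape[1],0)
cv2.imwrite("pics/z1.png",cv2.resize(np.vstack([A,B])[:,:,::-1],None,fx=.75,fy=.75))
E
```

```text
top long 90 [488.6 316. ] [193.7  81.8] 17.14
top long 110 [488.8 315.6] [194.8  83.3] 17.14
    [194.9 274.1] 168.5 [416.7 293.8]
    [175.5 240.2] 205.5 [481.9 333.8]
    [194.9 234.7] 177.0 [492.9 296.5]
    [175.1 200.2] 140.0 [560.4 337.7]
top short 90 [474.8  87.8] [ 81.8 143.3] 169.38
top short 110 [474.7  86.7] [ 84.  144.3] 168.74
    [298.2 270.8] 179.5 [425.3  95.7]
    [312.6 247.5] 114.5 [470.4  68.7]
    [294.9 243.6] 142.0 [477.7 102.9]
    [308.5 220.1] 158.5 [523.7  77.3]
top base 90 [ 526.7 -221. ] [ 89.4 200.4] 99.66
top base 110 [ 527.5 -221.3] [ 91.  201.2] 99.68
    [424.7 226.3] 57.0 [ 513.1 -146.4]
    [456.2 220. ] 159.0 [ 526. -207.]
    [473.8 217.1] 160.0 [ 531.9 -241. ]
    [501.2 213.7] 51.5 [ 539.  -293.7]
scene long 90 [483.8 320.5] [194.1  81.5] 17.12
scene long 110 [484.3 320.4] [196.4  84. ] 17.13
    [239.6 334.7] 140.0 [412.5 299. ]
    [199.3 325.2] 528.0 [478.6 330.2]
    [205.  314.4] 114.0 [492.4 307.9]
    [166.4 308.1] 96.5 [554.4 343.6]
scene base 90 [ 520.2 -214.2] [ 91.9 216.3] 99.28
scene base 110 [1137.4 -832.3] [4057.7 3154.8] 44.09
  
[... 1049 characters left out ...]
.3] 163.5 [ 794.9 -905.2]
    [180.5 110.6] 2463.5 [1304.5 -214.6]
    [220.4  97.4] 1450.5 [1307.7 -379.8]
    [459.2  67.5] 35.5 [  884.9 -1254.9]
    [249.5  91.8] 784.0 [1278.7 -486.2]
    [344.1  72.8] 384.5 [1176.7 -883.4]
    [578.6  51.9] 123.0 [  616.1 -1826.9]
    [388.2  76. ] 1580.5 [1028.  -968.7]
    [202.1  55.5] 216.5 [1771.6 -653.3]
    [464.8  48.6] 51.5 [ 1010.7 -1528.8]
    [296.2  43.6] 574.5 [ 1619.2 -1070.4]
    [65.1 40. ] 1218.5 [2444.1 -375.9]
    [336.2  34.3] 293.5 [ 1600.7 -1331.2]
    [436.6  27.7] 139.0 [ 1317.8 -1794.8]
    [411.1  36.4] 345.5 [ 1311.  -1550.5]
    [92.2 11.7] 92.5 [2952.  -775.2]
[[ 510.22734158 -143.00624957]]
[[ 536.21816319 -286.73947914]]
```

View pics/z1.png

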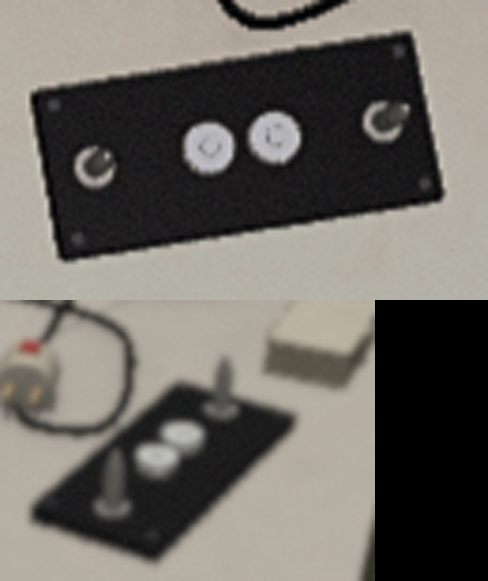

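Top view fits match the given sizes: long frame 194x82, base 200x90. I'll go above the frame and check it with the wrist camera.

```bash
cat >> h.py <<'E'
def q(deg): a=np.radians(deg)/2; return [float(np.cos(a)),float(np.sin(a)),0.,0.]
def wcap(name):
    from workcell import get_position,get_tcp_rot,cams
    from scipy.spatial.transform import Rotation as Ro
    p,qq=np.array(get_position()),get_tcp_rot(); c=cams.capture("wrist")
    T=np.eye(4);T[:3,:3]=Ro.from_quat(qq).as_matrix();T[:3,3]=p
    W=np.linalg.inv(T@np.array(c["mount"])); c["R"],c["t"]=W[:3,:3],W[:3,3]
    cv2.imwrite(f"pics/{name}.png",c["frame"][:,:,::-1]); 
    import pickle; pickle.dump(c,open(name+".pkl","wb")); return c
E
python3 - <<'E'
from workcell import *
from h import *
for n,(x,y,ys) in dict(g=(488.7,315.8,(17.14,197.14)),p=(526.9,-221,(99.66,279.66))).items():
  for z in(25,220):
    for a in ys: print(n,z,a,inverse_kinematics([x,y,z],q(a)))
r.movep([488.7,315.8,220],q(17.14)); jaws.command_gripper(60)
print(get_time(),get_position(),get_tcp_rot(),get_joint_pos(),get_width())
c=wcap("w1"); print(c["R"],c["t"],c["fov_y"])
E
```

```text
g 25 17.14 [ 5.10758571e-01  5.61426989e-01  1.57870586e+00 -4.44089210e-16
  1.00145980e+00  1.78240546e+00]
g 25 197.14 [ 5.10758571e-01  5.61426989e-01  1.57870586e+00 -4.44089210e-16
  1.00145980e+00 -1.35918719e+00]
g 220 17.14 [ 5.10758571e-01  3.55070178e-01  1.39338102e+00 -4.44089210e-16
  1.39314146e+00  1.78240546e+00]
g 220 197.14 [ 5.10758571e-01  3.55070178e-01  1.39338102e+00 -4.44089210e-16
  1.39314146e+00 -1.35918719e+00]
p 25 99.66 [-4.61247491e-01  5.41830975e-01  1.61063752e+00 -4.44089210e-16
  9.89124159e-01 -6.29846297e-01]
p 25 279.66 [-4.61247491e-01  5.41830975e-01  1.61063752e+00 -4.44089210e-16
  9.89124159e-01  2.51174636e+00]
p 220 99.66 [-4.61247491e-01  3.31156620e-01  1.42518038e+00 -4.44089210e-16
  1.38525565e+00 -6.29846297e-01]
p 220 279.66 [-4.61247491e-01  3.31156620e-01  1.42518038e+00 -4.44089210e-16
  1.38525565e+00  2.51174636e+00]
3.5417 [488.74663906 315.70096729 219.97716871] [ 9.88844687e-01  1.48950273e-01 -2.06260291e-05  1.18874360e-05] [ 5.10574225e-01  3.55081510e-01  1.39341853e+00 -7.79125667e-06
  1.39313961e+00  1.78235869e+00] 60.1143410278752
[[ 2.94788496e-01 -9.55562068e-01  9.36001331e-04]
 [-9.20160863e-01 -2.83602889e-01  2.69950713e-01]
 [-2.57689209e-01 -8.04396365e-02 -9.62873687e-01]] [157.81193402 498.67076029 553.19089702] 62.95715933798
```

View pics/w1.png

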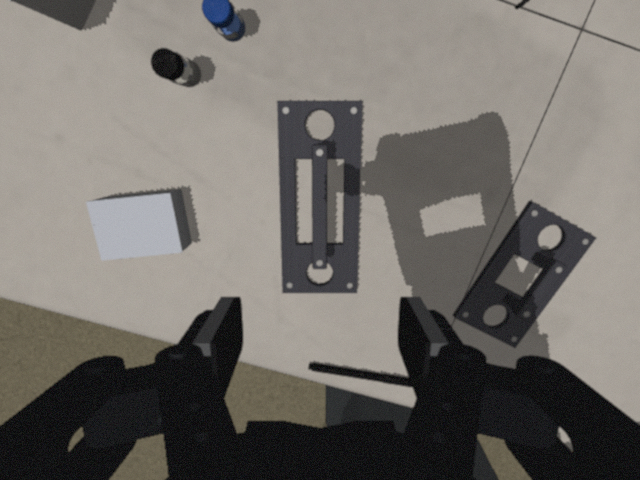

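The wrist view shows the long frame squarely ahead, with corners at (278,101), (362,101), (357,293), (283,293) and bar bolts at (319,153) and (319,263). Nothing blocks the fingers.

```bash
python3 - <<'E'
from workcell import *
from h import *
import pickle
c=pickle.load(open("w1.pkl","rb"))
P=cast(c,[(278,101),(362,101),(357,293),(283,293)],8); B=cast(c,[(319.5,153),(319.5,263)],44)
ct=P.mean(0); L=(P[0]+P[1]-P[2]-P[3])/2; a=np.degrees(np.arctan2(L[1],L[0])); bc=B.mean(0)
print(P,ct,a,np.linalg.norm(L),np.linalg.norm(P[0]-P[1]),bc,np.linalg.norm(B[0]-B[1]))
t=np.array([488.7,315.8])
g=(t+ct)/2
assert np.linalg.norm(ct-t)<5 and np.linalg.norm(bc-t)<7 and abs(a-17.14)<2
r.servo_line([*g,90],200,q(17.14)); r.servo_line([*g,18],80)
print(get_ft_force())
jaws.command_gripper(5,70)
print(g,get_width(),get_grip_force(),get_ft_force(),get_position(),get_time())
E
```

```text
[[571.9405285  382.77796139]
 [595.15259539 307.55479318]
 [410.15104047 250.22006387]
 [386.82732754 325.92995712]] [491.01787297 316.62069389] 17.145323907459865 193.66377382432046 78.72309118143633 [490.83602745 317.08383912] 101.95785207813701
[-0.5680311   0.48624357  0.05548941]
[489.85893649 316.21034694] 5.214666456681044 0.0 [-0.055737   -0.02394678  0.51675039] [489.84181195 316.21129425  18.00185616] 6.0083
```

Gripped nothing: the width is 5 mm and the force is 0. I'll look before moving.

```bash
python3 - <<'E'
from workcell import *
from h import *
print(get_width(),get_grip_force(),get_position(),get_time())
c=wcap("w2"); s=cams.capture("scene")
S=cv2.resize(s["frame"][180:400,90:330],None,fx=2.18,fy=2.18)[:480]
A=np.hstack([cv2.resize(c["frame"],(400,300)),cv2.resize(S,(400,300))])
cv2.imwrite("pics/m2.png",A[:,:,::-1])
E
```

```text
5.214666456681044 0.0 [489.84181195 316.21129425  18.00185616] 6.0083
```

View pics/m2.png

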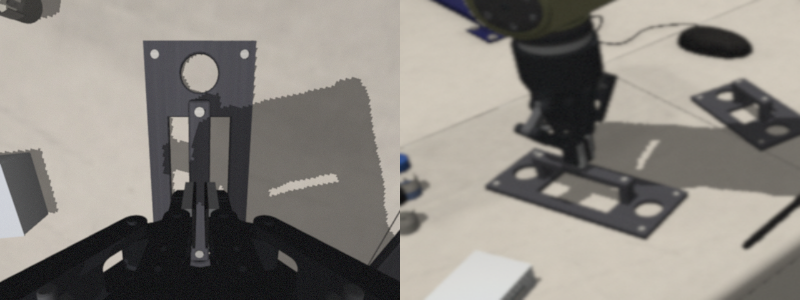

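The wrist view shows the finger pads flanking the bar at about (190,200) and (213,200). That gap is roughly 14 mm, so the readings look doubtful. A small test lift, watching the wrist force and the camera, will settle it.

```bash
python3 - <<'E'
from workcell import *
from h import *
r.wait(0.3); print(get_width(),get_grip_force(),get_ft_force())
p=get_position(); r.servo_line([p[0],p[1],p[2]+25],60)
print(get_width(),get_grip_force(),get_ft_force(),get_position(),get_time())
c=wcap("w3"); s=cams.capture("scene")
S=s["frame"][180:360,90:330]
A=np.hstack([cv2.resize(c["frame"][150:450,120:520],(400,300)),cv2.resize(S,(400,300))])
cv2.imwrite("pics/m3.png",A[:,:,::-1])
E
```

```text
5.038806993921446 0.0 [-0.53562901 -1.04104879 -0.36118304]
4.901129697066433 0.0 [ 0.24698408  0.36353657 -0.55743684] [489.89406627 316.23502832  43.21445579] 6.975
```

View pics/m3.png

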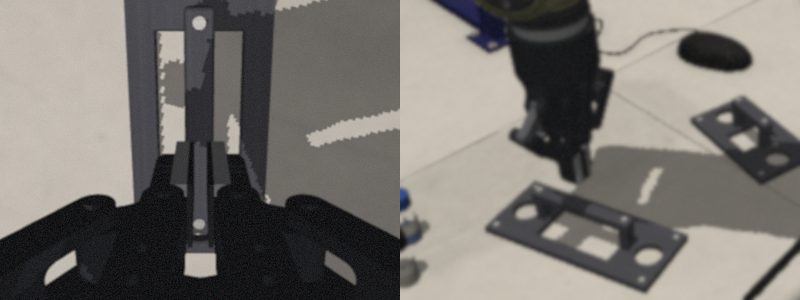

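The bar was not held: the fingers shut with the frame still lying in place. I'll check where the TCP projects against the visible fingertips in both views.

```bash
python3 - <<'E'
from workcell import *
from h import *
import pickle
d=pickle.load(open("d0.pkl","rb"))
for n in("w2","w3"):
  c=pickle.load(open(n+".pkl","rb"))
  z={"w2":18,"w3":43.2}[n]; 
  for h in(0,19,38): X=[489.9,316.2,z+h]; print(n,h,proj(c,X).round(1),(c["R"]@X+c["t"]).round(1),proj(d["scene"],X).round(1))
  print("bar",proj(c,[[489.9,316.2,44]]))
print(np.round(c["mount"],3))
a=pickle.load(open("w2.pkl","rb"))["frame"][200:440,200:440]
b=c["frame"][200:440,200:440]
A=np.hstack([cv2.convertScaleAbs(cv2.resize(x,(400,400),interpolation=cv2.INTER_CUBIC),alpha=1.8) for x in(a,b)])
cv2.imwrite("pics/m4.png",A[:,:,::-1])
E
```

```text
w2 0 [[320.9 282.7]] [  0.5  18.7 190. ] [[201.2 313.3]]
w2 19 [[321.1 298.5]] [  0.5  23.9 171.7] [[199.8 305. ]]
w2 38 [[321.2 318.1]] [  0.5  29.  153.4] [[198.3 296.4]]
bar [[321.1167231  305.20339387]]
w3 0 [[320.9 282.8]] [  0.5  18.8 190.1] [[199.3 302.2]]
w3 19 [[321.1 298.6]] [  0.5  23.9 171.8] [[197.8 293.5]]
w3 38 [[321.2 318.2]] [  0.5  29.  153.5] [[196.2 284.7]]
bar [[320.9383485  283.36802806]]
[[ 0.00000e+00 -9.63000e-01 -2.70000e-01  6.93910e+01]
 [ 1.00000e+00 -0.00000e+00  1.00000e-03 -6.02000e-01]
 [-1.00000e-03 -2.70000e-01  9.63000e-01 -1.77914e+02]
 [ 0.00000e+00  0.00000e+00  0.00000e+00  1.00000e+00]]
```

View pics/m4.png

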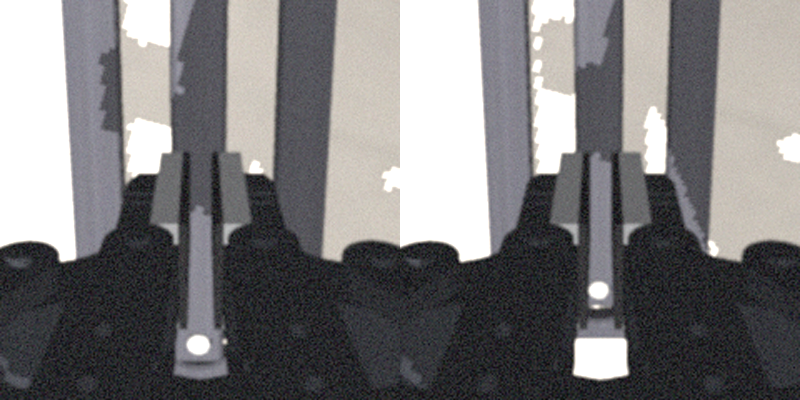

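Both views agree. In the scene camera the tips sit at about row 288, while the stated TCP projects to row 302. The real fingertips are therefore about 28 mm above the stated TCP, and the fingers shut just over the bar. I'll probe the bar top (z = 44) gently with the shut fingers to measure the offset.

```bash
python3 - <<'E'
from workcell import *
from h import *
x,y,_=get_position(); r.servo_line([x,y,20],80)
f0=np.array(get_ft_force()); z=20
while z>4:
    z-=0.7; r.servo_line([x,y,z],12); f=np.array(get_ft_force())-f0
    if abs(f[2])>4: break
print("contact",z,f,get_position(),get_width(),get_time())
r.servo_line([x,y,z+4],40)
E
```

```text
contact 8.800000000000011 [-3.48646782 -1.12308806  7.99811971] [489.76520229 316.160681     9.45086528] 4.967585707923738 11.5167
```

Contact puts the real tip about 34.5 mm above the stated TCP. I'll regrasp accordingly, with the tip at z ≈ 20 and so TCP z ≈ -14.5, in guarded steps.

```bash
python3 - <<'E'
from workcell import *
from h import *
g=[489.9,316.3]
r.servo_line([*g,25],80); jaws.command_gripper(45)
f0=np.array(get_ft_force()); ok=True
for z in(8,0,-5,-10,-14.5):
    r.servo_line([*g,z],70); f=np.array(get_ft_force())-f0
    if np.linalg.norm(f)>6: ok=False;print("touch",z,f);break
if ok:
    jaws.command_gripper(5,70); print(get_width(),get_grip_force(),get_ft_force(),get_time())
    if get_width()>9:
        r.servo_line([*g,5],60); print(get_width(),get_grip_force(),get_ft_force(),get_position(),get_wrist_torque(),get_time())
E
```

```text
12.555584804845955 68.83282899856567 [-0.36949909 -1.06568474  2.84635775] 14.325
12.838592181358376 68.1638503074646 [ 1.13556057  0.23514003 -3.15727338] [489.95790666 316.32580964   5.26452126] [ 0.02976478 -0.02110159 -0.0181381 ] 14.8
```

Holding: width 12.6, grip 68 N, and the wrist force shows the weight. Now I'll carry it to above the base and look.

```bash
python3 - <<'E'
from workcell import *
from h import *
r.servo_line([489.9,316.3,110],150)
r.movep([526.9,-221,110],q(99.66))
r.servo_line([526.9,-221,52],100)
print(get_position(),get_width(),get_ft_force(),get_time())
c=wcap("w5")
u=np.array([np.cos(np.radians(99.66)),np.sin(np.radians(99.66))])*75
for s in(1,-1):
  b=np.array([526.9,-221])+s*u
  print(proj(c,[[*b,54],[*b,14]]).round(1))
s=cams.capture("scene")
A=np.hstack([c["frame"][60:360,120:520],cv2.resize(s["frame"][110:245,290:470],(400,300))])
cv2.imwrite("pics/m5.png",A[:,:,::-1])
E
```

```text
[ 527.25191464 -221.10437023   52.51918287] 12.477980513089793 [ 0.0454105   0.06866705 -3.72652483] 18.45
[[317.  119.1]
 [317.5 121.8]]
[[317.5 414.4]
 [317.9 370.6]]
```

View pics/m5.png

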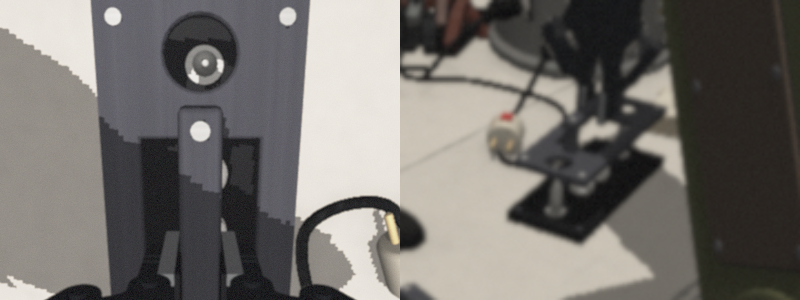

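The wrist view shows the far hole centred at about (320,112) and the pin tip at (325,123), inside the hole but off centre. The stubs are shifted to the right by the same amount, so the yaw is right. I'll apply the shift, lower with force checks, and seat.

```bash
python3 - <<'E'
from workcell import *
from h import *
import pickle
c=pickle.load(open("w5.pkl","rb"))
pin=cast(c,(325,123),54)[0]; ring=cast(c,(325,126),14)[0]; hole=cast(c,(320,112),75)[0]
p=np.array(get_position()); u=np.array([np.cos(np.radians(99.66)),np.sin(np.radians(99.66))]); 
print("pin",pin,"ring",ring,"hole",hole,"exp hole",p[:2]+75*u,"exp pin",np.array([526.9,-221])+75*u)
sh=pin-hole; print("shift",sh,"along",sh@u,"across",sh@[-u[1],u[0]])
assert np.linalg.norm(sh)<9
g=p[:2]+sh
r.servo_line([*g,p[2]],40)
c=wcap("w6"); m=c["frame"]
cv2.imwrite("pics/m6.png",np.hstack([m[60:360,120:520],cv2.resize(cams.capture("scene")["frame"][110:245,290:470],(400,300))])[:,:,::-1])
print(get_position(),get_time())
E
```

```text
pin [ 517.96097294 -148.07086673] ring [ 518.57439815 -148.50492199] hole [ 515.24293595 -145.0465549 ] exp hole [ 514.76584763 -147.2465631 ] exp pin [ 514.31491092 -147.06343575]
shift [ 2.71803699 -3.02431183] along -3.437519515091608 across -2.1720144363702905
[ 530.08352254 -224.2488979    52.91244545] 18.9167
```

View pics/m6.png

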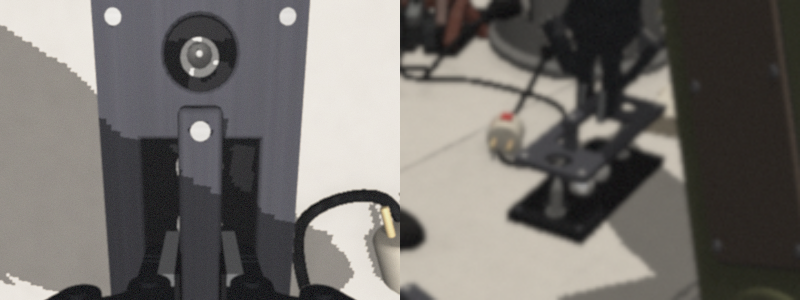

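The pin is now centred in the hole at (200,53), and the stubs are centred under the bar. Lowering.

```bash
python3 - <<'E'
from workcell import *
from h import *
x,y,_=get_position(); f0=np.array(get_ft_force()); z=50
while z>-4:
    z-= 5 if z>6 else 1
    r.servo_line([x,y,z],50 if z>5 else 15); f=np.array(get_ft_force())-f0
    if f[2]>4 or np.linalg.norm(f[:2])>8: break
print("stop",z,f,get_position(),get_wrist_torque(),get_width(),get_time())
c=wcap("w7")
cv2.imwrite("pics/m7.png",np.hstack([c["frame"][60:360,120:520],cv2.resize(cams.capture("scene")["frame"][110:245,290:470],(400,300))])[:,:,::-1])
E
```

```text
stop -1 [-4.52641266  2.59583914 11.60924967] [ 5.30153054e+02 -2.24290240e+02 -2.24333102e-01] [0.34858404 0.75665396 0.05295453] 12.670297592134462 22.9583
```

View pics/m7.png

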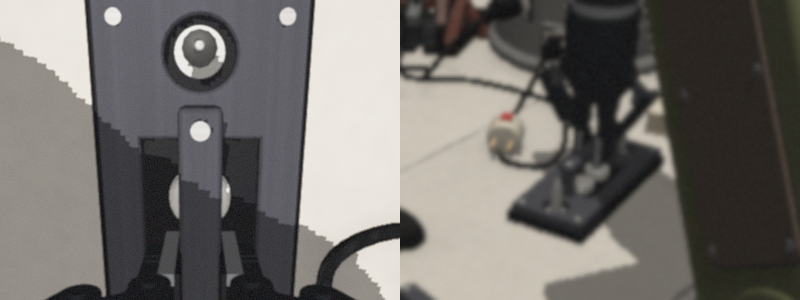

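Contact came at TCP z = -0.2, against an expected seat height of -0.5. The pin is through the hole and the frame lies on the slab. Releasing and backing off.

```bash
python3 - <<'E'
from workcell import *
from h import *
x,y,_=get_position()
jaws.command_gripper(40); r.wait(.2); print(get_width(),get_ft_force())
r.servo_line([x,y,60],80); r.servo_line([x,y,180],150)
print(get_ft_force(),get_time())
c=wcap("w8")
cv2.imwrite("pics/m8.png",np.hstack([cv2.resize(c["frame"],(400,300)),cv2.resize(cams.capture("scene")["frame"][110:245,290:470],(400,300))])[:,:,::-1])
E
```

```text
40.24029714575746 [ 0.85170031  0.29282344 -1.12248799]
[ 0.46900858 -0.5393223  -0.00671786] 25.5
```

View pics/m8.png

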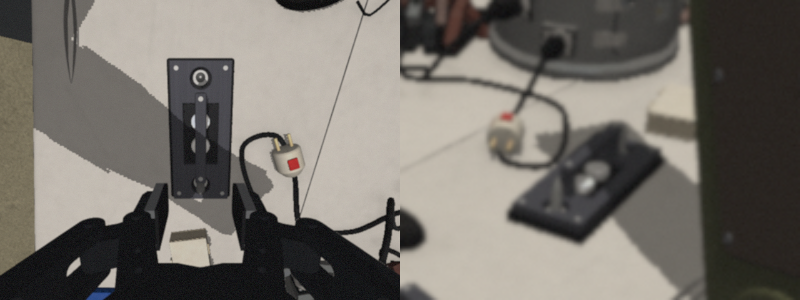

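Both pins stand in their holes, at (201,77) and (201,184) in the wrist half. The frame lies flat on the base and the gripper is clear, so I'm handing in.

```bash
python3 -c "
from workcell import *
print(workorder.finish_job())"
```

```text
the job is handed in; nothing more can be done
None
```

The long frame hangs on both pins, flat on the base and released; the job was handed in at about 25.5 s, after a first grasp closed above the bar because the real fingertips sit about 34.5 mm above the stated TCP.

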